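# Set up the bench dough roller

## Task

Turn the dough roller's thickness selector to the long line (its other positions are dots) and let go of it. Then push the spring-loaded guide leg out along its rail until its pointer is level with the index clip and, keeping it there, squeeze its cam lever fully closed against the grip fin; never close the lever with the leg away from the clip. Finish while holding: keep the fingers clamped on fin and closed lever with the leg at the clip, and leave the cutter ring and the tin that stand on the machine where they are.

Things in the scene. Friction and masses are not known exactly. Their poses are not given: they have to be found in the camera images.
- roller_machine: Bench dough roller fixed to the table, yawed up to 0.3 rad. Origin on the table; base plate 14 high, x -130..180, y -225..225 mm. Steel roller along y at x -75, top at z 74. White housing at the left end, x -110..50, y 120..225, top at z 60, carries the selector; right housing x -130..-20, y -217..-172, top at z 89. The leg slides along y at x 70. 'Machine axes' = this body's axes, z up.
- selector (a joint): Thickness selector, rad, 0 to 1.8, upright axis at machine x -30, y 172.5 mm; grows clockwise seen from above. Spring detents at 0, 0.45, 0.9, 1.35, 1.8: the fourth, 1.35, is marked by the one long line (18 x 5 mm) on the housing, the others by dots. About 0.1 N m turns it over a detent; let go, it snaps into the nearest one.
- selector_grip (a point): On the selector's axis at grip height, 88 mm above the table. The grip is an upright bar 52 long, 12 thick, 26 high (z 73..99 mm) on a 52 mm disc. This point's x axis runs along the bar to its pointing end (white line on top), which stands at machine yaw 0.9 minus the selector's value.
- leg (a joint): Extension of the sliding guide leg, m: 0 home, to 0.15, growing towards machine -y. A spring pulls it home with 2.4 N at 0 and 5.4 N at 0.15: it returns when not held, even with the lever closed. Moving mass 0.4 to 0.8 kg.
- pointer (a point): Tip of the leg's pointer (bar 3 mm wide, sticking out to machine +x low over the base plate), machine axes. The guide plate stands upright on the leg in the same plane: 6 thick in y (3 either side of the pointer), x from -126 to -18 mm of this tip, top 88 mm above the table. Open fingers on its +y side, astride fin and lever, can push it to -y.
- index_mark (a point): Tip of the index clip, a dark steel clip about 24 x 12 x 10 mm fixed on the base plate beside the scale; machine axes. The leg is at its length mark when pointer and index_mark have the same machine y.
- grip_fin: Upright aluminium fin fixed on the leg, on the +y side of the guide plate and touching it: 14 thick in x, 45 long in y, top 100 mm above the table. Axes as the machine's; origin on the leg's underside below the pointer's plane, so use fin_top for the fin.
- fin_top (a point): Middle of the fin's top face, 100 mm above the table, 25.5 mm to machine +y of the pointer's plane.
- cam_lever (a joint): Angle of the cam lever, rad: 0 closed (upright beside the fin), up to 0.45 open (leaning out to machine +x). It stays where left (friction 0.12 N m). Its hinge runs along machine y, 14 mm to +x of the fin's middle plane, 50 mm above the table.
- lever_paddle: The lever's black paddle, 8 thick, 42 wide in y, 50 tall, on the fin's +x side; origin at the hinge, z towards its tip. Closed, fin and paddle are a pack 25 mm thick, centred 5.5 mm to +x of fin_top; open, its outer edge reaches up to 39 mm to +x of fin_top. Closing a gripper centred on the pack (TCP 78 mm above the table, opened 80 mm or more) squeezes it shut on the fin.
- lever_tip (a point): Middle of the paddle's top edge.
- cutter_ring: round steel dough cutter, 48 dia x 28 high, on the machine's base plate at its right end; sizes in mm; origin at its underside's centre; bystander
- spice_tin: small aluminium can, 38 dia x 38 high, on the base plate at its far left corner; sizes in mm; origin at its underside's centre; bystander

How it is judged:
By the outcome, as a careful person would: the job done as asked, in the order asked, and still so for the second after the job is handed in, while the arm keeps its last pose, push and grip.
It also fails if it takes over 48 s, if anything falls off the work surface, if the arm or the gripper's body presses on something with over 40 N, if the wrist force passes 120 N, or if a joint passes its speed limit or range.

## Robot

A 7-joint arm with a two-finger parallel gripper is mounted at the origin on the work surface. World frame = base frame: x ahead of the robot, y to its left, z up, the work surface at z = 0. Lengths are in m, angles in rad, forces in N, time in s.
With the tool pointing down it reaches from about 0.4 to 0.875 m from the base axis. Payload 19.3 kg.
Tool frame: the origin (TCP) lies between the finger pads, 19 mm behind the fingertips; this is the grasp point; z points along the fingers, y is the line along which they close (so a half turn about z gives the same grasp; the last joint's range is limited). The gripper opens to 85 mm and grips with 20 to 120 N. Pads are 22 mm wide; open, the fingers measure 114 mm over their backs; the gripper's body (76 mm by 85 mm) begins 54 mm behind the grasp point. The pads swing forward as they close: fully open they stand 13 mm farther back than shut.
Start: joints at [1.124, 0.521, -0.036, 1.599, 0.021, 1.021, -0.113], TCP at [0.23, -0.581, 0.25] pointing down, gripper open.
Joint ranges: [-2.91, 2.91], [-0.3, 2.13], [-1.5, 1.42], [0.17, 2.43], [-1.26, 4.41], [0.16, 1.93], [-2.52, 2.52]. Speed limits (rad/s): [1.89, 1.89, 2.39, 2.39, 3.01, 3.01, 3.01].

## Interface

Orientations are given as [roll, pitch, yaw] about the fixed x, y, z axes, in that order (R = Rz(yaw) Ry(pitch) Rx(roll)).
In Python, from workcell import bot gives the robot as it stands.
- The arm moves only by the tool servo_tool, never from a script. Its argument "plan" is a list of rows, each a list of 7 numbers: the finger opening in cm, from 0 to 8.54, then the shift along the tool's x, y, z in cm, then the turn, a rotation vector about the tool's x, y, z in degrees. In form: [[fingers, x, y, z, wx, wy, wz], ...]. A call has 1 to 10 rows; each row is the pose to reach, as a shift and turn from the pose commanded when the call began, along the tool's axes at that moment; what a row does not reach only later rows make up. A row lasts 1/10 s, in which the tool goes at most 50 mm and 8.59 degrees, less where a joint would pass 70% of its speed; a pose out of reach is approached as far as the arm can. A call with a gripper value outside its range is refused whole. The fingers move at their own pace and stop on an object; "force" is the grip in N (left out, the last holds). Time passes only in rows, so rows that repeat a pose let the fingers close. It gives the time, the measured TCP pose, the force, the opening and the grip force at its end, in the units of the state.
- bot.observe(): the state, without advancing time (a new reading comes with each control period).
- bot.grab_frame(name): name is "scene" or "top" or "wrist"; returns a dict with "frame" (400x640x3 uint8, blue, green, red), "mtx" (3x3 intrinsics, pixels), "R" (3x3) and "t" (3): a world point X has camera coordinates R X + t; the wrist camera has in their place "T_tool_cam" (4x4, takes a point from camera to tool coordinates, whose origin is the TCP and whose axes are the flange's). Camera axes: x right, y down, z forward; pixel columns grow to the right and rows downward; lengths in m; the calibration is good to about 2 mm. A picture is of the moment at which its call begins: read the wrist's pose just before it. There is no depth.
- bot.job_done(): hands the job in; it is judged then, once.
The state is a dict: "clock": time; "qpos": joint angles; "qd": joint speeds; "joint_efforts": joint torques, N m; "position": TCP position; "tool_rot": TCP orientation; "force": force on the tool from outside, world axes, zero at the start; "moment": the same for the moment, N m; "grip_width": finger opening in m; "finger_force": force on a finger pad.
Only numpy, scipy, OpenCV 4.12 (cv2) and the standard library are available. Lean on these libraries where they do the work, as an engineer would, in place of code of your own. Each camera call takes 0.05 s, during which the arm holds its last target. There are 200 camera calls.

## Working session

There is one attempt and no reset: what is moved stays moved. The work goes in short steps, Python scripts to look and compute and a tool call to move; the robot and the scene stay as the last step left them, time stands still between calls to the robot, and variables do not carry over. Pictures are saved under pics/ and viewed, at most 10 in all, crops included, and the job is handed in when it is done.

Besides the shell and the picture viewer there is one more tool, called after "Emit:" by a JSON object that holds its "op" and its "data", one argument or row to a line. servo_tool: Moves the arm, as the interface text tells. Its arguments: {"type":"object","properties":{"plan":{"type":"array","items":{"type":"array","items":{"type":"number"}}},"force":{"type":"number"}},"required":["plan"]}

```bash
mkdir -p pics; ls
python3 - <<'E'
from workcell import bot
import cv2,pickle
s=bot.observe();print(s)
d={}
for n in("scene","top"):
    f=bot.grab_frame(n);d[n]=f;cv2.imwrite(f"pics/{n}0.png",f["frame"])
    print(n,f["mtx"],f["R"],f["t"])
pickle.dump(d,open("f0.pkl","wb"))
E
```

```text
pics
{'clock': 0.0, 'qpos': array([ 1.12374311,  0.52203646, -0.03633819,  1.59999991,  0.02121714,
        1.02110321, -0.11282766]), 'qd': array([-5.59319902e-04, -1.05874809e-03, -8.14778746e-04, -2.93657086e-04,
       -3.61272594e-04, -2.03326368e-04, -1.21967003e-06]), 'joint_efforts': array([-1.63172463e-03, -9.27126145e+01,  1.97983079e+00, -3.69941461e+01,
        1.78298238e-02,  8.38020234e-03, -1.91247926e-05]), 'position': array([ 0.22984931, -0.58085934,  0.24941452]), 'tool_rot': array([-3.14043497e+00,  9.22974742e-05,  3.76833801e-01]), 'force': array([ 0.28286569, -0.97460484, -0.04609157]), 'moment': array([ 0.05143208, -0.0112779 ,  0.05838879]), 'finger_force': 0.0, 'grip_width': 0.08533737540547524}
scene [[462.18407462   0.         316.65819581]
 [  0.         462.18407462 197.94489141]
 [  0.           0.           1.        ]] [[ 0.66122326  0.75005207 -0.01434205]
 [ 0.50901744 -0.46261409 -0.72587151]
 [-0.55107626  0.47266277 -0.68768078]] [-0.41315444 -0.20947494  1.29140188]
top [[398.22685034   0.         327.23236473]
 [  0.         398.22685034 193.01167088]
 [  0.           0.           1.        ]] [[ 0.09592618 -0.99537695 -0.00478568]
 [-0.97402305 -0.09287531 -0.20652669]
 [ 0.20512743  0.02447268 -0.97842926]] [-0.01471703  0.62444071  0.72886971]
```

View pics/scene0.png

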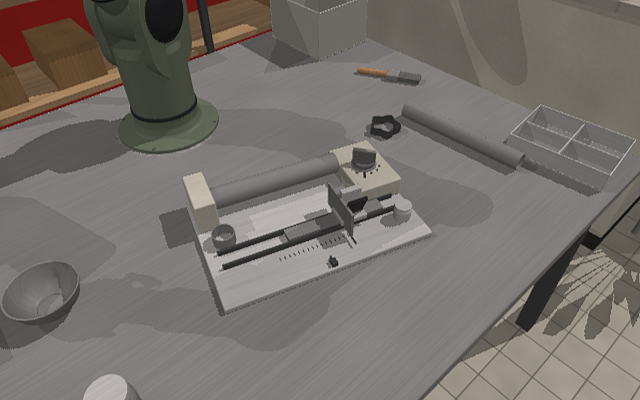

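View pics/top0.png

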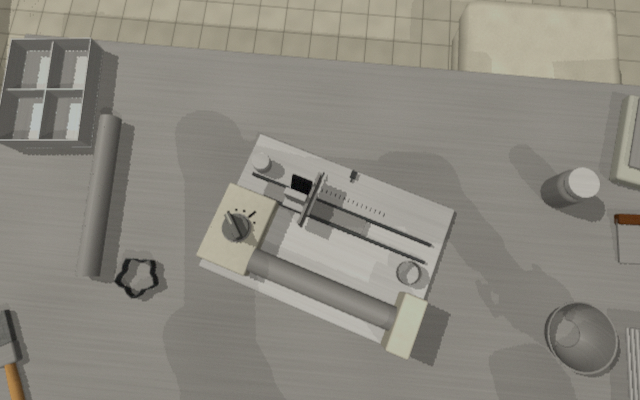

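The top view shows the machine with plate corners near (260,134) and (455,210). The selector is at (236,228), the fin and open black lever at (298,190), the clip at (354,175), the tin at (262,161) and the ring at (409,272). I'll enlarge it and compute first positions.

```bash
cat > h.py <<'E'
import numpy as np,cv2,pickle
from scipy.spatial.transform import Rotation as Ro
def cam(f,s=None):
    "R,t world->cam"
    if "R" in f: return np.array(f["R"]),np.array(f["t"])
    T=np.eye(4);T[:3,:3]=Ro.from_euler("xyz",s["tool_rot"]).as_matrix();T[:3,3]=s["position"]
    W=np.linalg.inv(T@np.array(f["T_tool_cam"]));return W[:3,:3],W[:3,3]
def ray(f,p,s=None):
    R,t=cam(f,s);d=R.T@np.linalg.inv(f["mtx"])@[p[0],p[1],1];return -R.T@t,d/np.linalg.norm(d)
def onz(f,p,z,s=None):
    o,d=ray(f,p,s);return o+d*(z-o[2])/d[2]
def proj(f,X,s=None):
    R,t=cam(f,s);c=f["mtx"]@(R@np.asarray(X)+t);return c[:2]/c[2]
def tri(rs):
    A=sum(np.eye(3)-np.outer(d,d) for o,d in rs);b=sum((np.eye(3)-np.outer(d,d))@o for o,d in rs);return np.linalg.solve(A,b)
E
python3 - <<'E'
from h import *
d=pickle.load(open("f0.pkl","rb"));t=d["top"];s=d["scene"]
a=onz(t,(260,134),.014);b=onz(t,(455,210),.014)
v=a-b;print(a,b,np.linalg.norm(v));yaw=np.arctan2(-v[0],v[1]);print("yaw",yaw)
c,si=np.cos(yaw),np.sin(yaw);M=np.array([[c,-si],[si,c]])
org=(a+b)[:2]/2-M@[.18,0];print("org",org)
print("sel",org+M@[-.03,.1725])
# scene corners check
for q in[(.18,.225),(.18,-.225)]:print(proj(s,[*(org+M@q),.014]))
cv2.imwrite("pics/topz.png",cv2.resize(t["frame"][125:365,190:460],None,fx=2.9,fy=2.4,interpolation=2)[:,:])
cv2.imwrite("pics/scz.png",cv2.resize(s["frame"][135:285,190:440],None,fx=3.2,fy=3.2,interpolation=2))
E
```

```text
[0.7515197  0.20587701 0.014     ] [ 0.62287917 -0.22475833  0.014     ] 0.44943873394314754
yaw -0.2902845051171886
org [0.51473019 0.04207981]
sel [0.5353591  0.21594958]
[430.76003899 230.30868859]
[222.06222865 309.84122609]
```

View pics/scz.png

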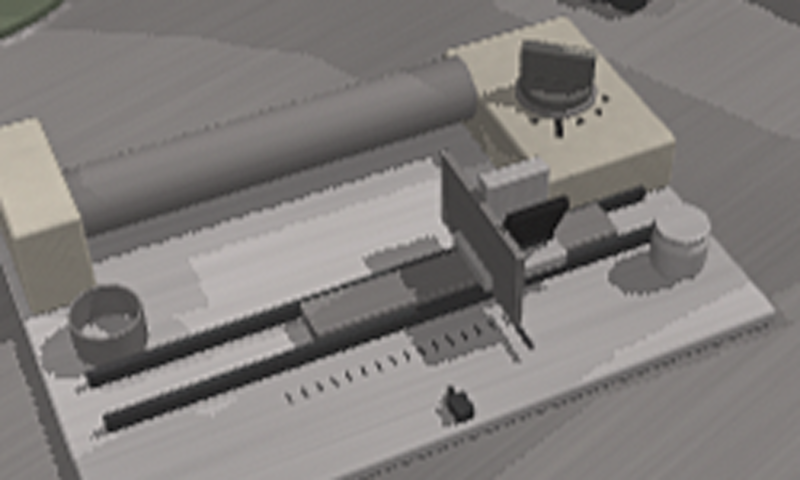

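The scene crop confirms the layout. The long mark is at crop (558,127), with one dot clockwise of it and three before it. The selector bar is at (558,70), the fin and plate at (480,230), and the clip at (458,403). The predicted plate corners match the scene view, so I'll move above the selector.

```bash
cat >> h.py <<'E'
yaw=-.2903;org=np.array([.51473,.04208]);M=np.array([[np.cos(yaw),-np.sin(yaw)],[np.sin(yaw),np.cos(yaw)]])
def m2w(q,z=None):
    w=org+M@np.array(q);return w if z is None else np.array([*w,z])
def w2m(p): return M.T@(np.array(p)[:2]-org)
def go(P,Y,s,p0=None,r0=None):
    "tool shift cm / rotvec deg from pose s to pos P, tool-down yaw Y"
    R=Ro.from_euler("xyz",s["tool_rot"] if r0 is None else r0);p=s["position"] if p0 is None else p0
    d=R.inv().apply(np.array(P)-p)*100
    rv=(R.inv()*Ro.from_euler("xyz",[np.pi,0,Y])).as_rotvec(degrees=True)
    return np.round(d,2),np.round(rv,1)
E
python3 - <<'E'
from h import *
from workcell import bot
s=bot.observe()
print(go([.52,-.15,.25],.377+1.48,s))
print(go([.535,.216,.25],3.75,s,p0=[.52,-.15,.25],r0=[np.pi,0,1.857]))
print(np.round(bot.grab_frame("wrist")["T_tool_cam"],3))
E
```

```text
(array([ 4.284e+01, -2.939e+01, -2.000e-02]), array([ -0.1,  -0. , -84.8]))
(array([34.69, 11.77,  0.  ]), array([   0. ,    0. , -108.5]))
[[ 0.001 -0.945 -0.328  0.084]
 [ 1.     0.001  0.    -0.001]
 [ 0.    -0.328  0.945 -0.124]
 [ 0.     0.     0.     1.   ]]
```

Emit:
{"op": "servo_tool", "data": {
  "plan": [
    [6,42.8,-29.4,0,0,0,-84.8],
    [6,42.8,-29.4,0,0,0,-84.8],
    [6,42.8,-29.4,0,0,0,-84.8],
    [6,42.8,-29.4,0,0,0,-84.8],
    [6,42.8,-29.4,0,0,0,-84.8],
    [6,42.8,-29.4,0,0,0,-84.8],
    [6,42.8,-29.4,0,0,0,-84.8],
    [6,42.8,-29.4,0,0,0,-84.8],
    [6,42.8,-29.4,0,0,0,-84.8],
    [6,42.8,-29.4,0,0,0,-84.8]
  ]
}}

```text
clock: 1.15
position: [0.5097, -0.1645, 0.2501]
tool_rot: [3.142, 0.0, 1.863]
force: [1.5, -1.6, 0.3]
grip_width: 0.0598
finger_force: 0.0
```

Run:
```python
from h import *
from workcell import bot
s=bot.observe();print(s["clock"],s["position"],s["tool_rot"],s["qpos"],go([.535,.216,.25],3.75,s))
```

```text
1.15 [ 0.5097455  -0.16452985  0.25010076] [3.14150082e+00 1.96248006e-04 1.86260828e+00] [ 0.58596946  0.41704848 -0.50985851  1.81681127  0.24227163  0.9695359
  0.26631612] (array([35.72, 13.37,  0.  ]), array([  -0. ,    0. , -108.1]))
```

Emit:
{"op": "servo_tool", "data": {
  "plan": [
    [6,35.7,13.4,0,0,0,-108],
    [6,35.7,13.4,0,0,0,-108],
    [6,35.7,13.4,0,0,0,-108],
    [6,35.7,13.4,0,0,0,-108],
    [6,35.7,13.4,0,0,0,-108],
    [6,35.7,13.4,0,0,0,-108],
    [6,35.7,13.4,0,0,0,-108],
    [6,35.7,13.4,0,0,0,-108],
    [6,35.7,13.4,0,0,0,-108],
    [6,35.7,13.4,0,0,0,-108]
  ]
}}

```text
clock: 2.15
position: [0.5365, 0.2152, 0.2497]
tool_rot: [3.141, -0.001, -2.918]
force: [0.9, 0.2, -0.8]
grip_width: 0.0602
finger_force: 0.0
```

Run:
```python
from h import *
from workcell import bot
s=bot.observe();f=bot.grab_frame("wrist");pickle.dump((f,s),open("w1.pkl","wb"))
print(s["clock"],s["position"],s["tool_rot"],s["qpos"],go([.535,.216,.25],3.75,s))
print("axis px",proj(f,m2w((-.03,.1725),.099),s),[proj(f,m2w(q,.014),s).round() for q in[(.18,.225),(-.13,.225)]])
cv2.imwrite("pics/w1.png",f["frame"])
```

```text
2.15 [0.53648114 0.21524112 0.24969704] [ 3.14126497e+00 -5.00828042e-04 -2.91819297e+00] [ 0.13144839  0.58651042 -0.90504891  1.69557132  0.50625679  1.11220746
  0.87005215] (array([ 0.13,  0.11, -0.03]), array([  0. ,  -0. , -22.1]))
axis px [319.20980918 191.7152406 ] [array([275., 324.]), array([410., 112.])]
```

View pics/w1.png

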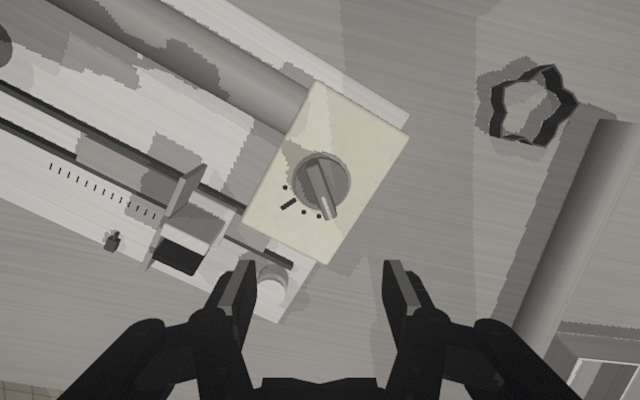

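The wrist view shows the bar from about (308,165) to (333,218), with its white pointing end at the lower right. That is the fifth position, value 0, hiding its dot. The long line is at (290,204), and the predicted axis (319,191) fits the bar. The pointer, plate, fin and clip are visible too.

Run:
```python
from h import *
from workcell import bot
f,s=pickle.load(open("w1.pkl","rb"));g=cv2.cvtColor(f["frame"],6)
a=onz(f,(308,165),.099,s);b=onz(f,(331,218),.099,s);d=b-a
yb=np.arctan2(d[1],d[0]);print("bar yaw world",yb,"len",np.linalg.norm(d),"mach",yb-yaw,"centre",(a+b)/2, "axis",m2w((-.03,.1725)))
# disc contour centre: circle of grey within housing
roi=cv2.medianBlur(g,3)[130:250,260:400];hs=f["frame"].astype(int);sat=(hs[...,2]-hs[...,0])[130:250,260:400]
m=((sat<12)&(roi<150)).astype("u1");n,l,st,c=cv2.connectedComponentsWithStats(m);k=l[60,60];print(st[k],c[k]+[260,130])
cs=cv2.findContours((l==k).astype("u1"),0,1)[0][0];(x,y),r=cv2.minEnclosingCircle(cs);print(x+260,y+130,r,onz(f,(x+260,y+130),.073,s))
d=pickle.load(open("f0.pkl","rb"))
for n in d:print(n,proj(d[n],m2w((-.03,.1725),.099)))
# long line & dots angles
for p in[(285,187),(290,204),(304,211),(319,216)]:
    q=w2m(onz(f,p,.06,s))-[-.03,.1725];print(p,np.arctan2(q[1],q[0]).round(2),np.linalg.norm(q).round(3))
s=bot.observe();print(go([.5354,.216,.098],.61+np.pi,s))
```

```text
bar yaw world 0.6181907303780694 len 0.052088490086983616 mach 0.9084907303780694 centre [0.53569749 0.21656531 0.099     ] axis [0.5353616  0.21594945]
[  32   23   59   67 2665] [320.99324578 181.7249531 ]
321.5 186.0 33.455291748046875 [0.53720656 0.21862115 0.073     ]
scene [362.13907916 149.17312648]
top [231.9345907  226.31701512]
(285, 187) -0.85 0.034
(290, 204) -0.35 0.038
(304, 211) 0.07 0.036
(319, 216) 0.51 0.038
(array([ 0.07,  0.18, 15.16]), array([  0. ,  -0. , -21.6]))
```

Emit:
{"op": "servo_tool", "data": {
  "plan": [
    [5,0.1,0.2,4,0,0,-21.6],
    [5,0.1,0.2,8,0,0,-21.6],
    [5,0.1,0.2,10,0,0,-21.6],
    [5,0.1,0.2,12,0,0,-21.6],
    [5,0.1,0.2,14,0,0,-21.6],
    [5,0.1,0.2,15.2,0,0,-21.6],
    [5,0.1,0.2,15.2,0,0,-21.6],
    [1,0.1,0.2,15.2,0,0,-21.6],
    [0.8,0.1,0.2,15.2,0,0,-21.6],
    [0.8,0.1,0.2,15.2,0,0,-21.6]
  ],
  "force": 40
}}

```text
clock: 3.2
position: [0.5357, 0.2161, 0.099]
tool_rot: [-3.142, 0.001, -2.55]
force: [-3.1, -2.6, 9.4]
grip_width: 0.0112
finger_force: 42.0
```

Emit:
{"op": "servo_tool", "data": {
  "plan": [
    [0.8,0,0,0,0,0,0],
    [0.8,0,0,0,0,0,0],
    [0.8,0,0,0,0,0,0]
  ]
}}

```text
clock: 3.5
position: [0.5357, 0.2161, 0.099]
tool_rot: [-3.141, 0.001, -2.55]
force: [-2.3, -0.4, 8.6]
grip_width: 0.0114
finger_force: 41.7
```

Emit:
{"op": "servo_tool", "data": {
  "plan": [
    [0.8,0,0,0,0,0,8],
    [0.8,0,0,0,0,0,16],
    [0.8,0,0,0,0,0,24],
    [0.8,0,0,0,0,0,32],
    [0.8,0,0,0,0,0,40],
    [0.8,0,0,0,0,0,48],
    [0.8,0,0,0,0,0,56],
    [0.8,0,0,0,0,0,64],
    [0.8,0,0,0,0,0,72],
    [0.8,0,0,0,0,0,77]
  ]
}}

```text
clock: 4.5
position: [0.5358, 0.219, 0.0991]
tool_rot: [3.136, -0.002, 2.386]
force: [1.6, 14.6, -4.1]
grip_width: 0.0111
finger_force: 40.1
```

Emit:
{"op": "servo_tool", "data": {
  "plan": [
    [0.8,0,0,0,0,0,0],
    [0.8,0,0,0,0,0,0],
    [0.8,0,0,0,0,0,0]
  ]
}}

```text
clock: 4.8
position: [0.5358, 0.219, 0.0991]
tool_rot: [3.136, -0.002, 2.392]
force: [0.9, 15.4, -3.6]
grip_width: 0.0112
finger_force: 40.3
```

Emit:
{"op": "servo_tool", "data": {
  "plan": [
    [3,0,0,0,0,0,0],
    [4,0,0,0,0,0,0],
    [4,0,0,0,0,0,0],
    [4,0,0,-3,0,0,0],
    [4,0,0,-7,0,0,0],
    [8.5,0,0,-11,0,0,0],
    [8.5,0,0,-15,0,0,0],
    [8.5,0,0,-15,0,0,0]
  ]
}}

```text
clock: 5.6
position: [0.537, 0.2166, 0.2531]
tool_rot: [3.135, 0.003, 2.389]
force: [-1.0, -0.3, -1.5]
grip_width: 0.0812
finger_force: 0.0
```

Run:
```python
from h import *
from workcell import bot
s=bot.observe();f=bot.grab_frame("wrist");pickle.dump((f,s),open("w2.pkl","wb"))
print(s["clock"],s["position"],s["tool_rot"],s["qpos"],[proj(f,m2w(q,.06),s).round() for q in[(-.03,.1725),(.002,.1525)]])
cv2.imwrite("pics/w2.png",f["frame"])
```

```text
5.6 [0.53702528 0.21660902 0.25312138] [3.13534311e+00 3.10889307e-03 2.38926773e+00] [-0.02786831  0.5076407  -0.64968294  1.70306262  0.34960646  1.04208021
  0.02473912] [array([317., 178.]), array([313., 214.])]
```

View pics/w2.png

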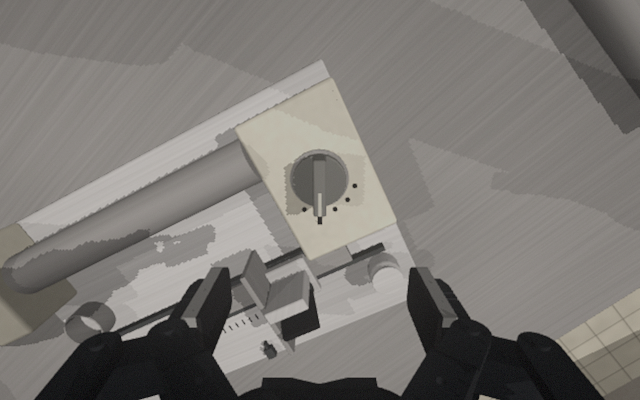

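The selector now points along the long line, whose end shows at (320,220), with four dots visible at (304,210), (335,209), (347,199) and (354,186). That part is done. Next are the pointer, fin and clip.

Run:
```python
from h import *
from workcell import bot
d=pickle.load(open("f0.pkl","rb"));S=d["scene"]
for n,p in dict(ptr=(355.6,242.8),clip=(330.6,258)).items():
  for z in(.016,.024):print(n,z,w2m(onz(S,p,z)).round(4))
f,s=pickle.load(open("w1.pkl","rb"))
for n,p in dict(ptr=(150,268),clip=(112,240)).items():
  for z in(.016,.024):print(n,z,w2m(onz(f,p,z,s)).round(4))
print("plate",w2m(onz(S,(190+481/3.2,135+205/3.2),.088)))
```

```text
ptr 0.016 [0.1444 0.0663]
ptr 0.024 [0.1504 0.0627]
clip 0.016 [0.1581 0.0031]
clip 0.024 [0.1639 0.0002]
ptr 0.016 [0.1795 0.0528]
ptr 0.024 [0.1732 0.0546]
clip 0.016 [0.1657 0.0004]
clip 0.024 [0.1597 0.0033]
plate [0.08264413 0.06112854]
```

Run:
```python
from h import *
from workcell import bot
s=bot.observe();print(go(m2w((.0755,.10),.26),yaw+np.pi/2,s))
```

```text
(array([-12.6 ,  -1.84,  -0.92]), array([ 0.3, -0. , 63.5]))
```

Emit:
{"op": "servo_tool", "data": {
  "plan": [
    [8.5,-12.6,-1.8,-0.9,0.3,0,63.5],
    [8.5,-12.6,-1.8,-0.9,0.3,0,63.5],
    [8.5,-12.6,-1.8,-0.9,0.3,0,63.5],
    [8.5,-12.6,-1.8,-0.9,0.3,0,63.5],
    [8.5,-12.6,-1.8,-0.9,0.3,0,63.5],
    [8.5,-12.6,-1.8,-0.9,0.3,0,63.5],
    [8.5,-12.6,-1.8,-0.9,0.3,0,63.5],
    [8.5,-12.6,-1.8,-0.9,0.3,0,63.5],
    [8.5,-12.6,-1.8,-0.9,0.3,0,63.5],
    [8.5,-12.6,-1.8,-0.9,0.3,0,63.5]
  ]
}}

```text
clock: 6.65
position: [0.615, 0.1164, 0.2564]
tool_rot: [-3.137, 0.003, 1.284]
force: [-0.2, -0.1, -0.5]
grip_width: 0.0847
finger_force: 0.0
```

Run:
```python
from h import *
from workcell import bot
s=bot.observe();f=bot.grab_frame("wrist");pickle.dump((f,s),open("w3.pkl","wb"))
print(s["clock"],s["position"],s["tool_rot"],w2m(s["position"]))
cv2.imwrite("pics/w3.png",cv2.resize(f["frame"],(800,500)))
```

```text
6.65 [0.61495198 0.11643437 0.25639394] [-3.13661822  0.00324495  1.28381454] [0.07474533 0.09993075]
```

View pics/w3.png

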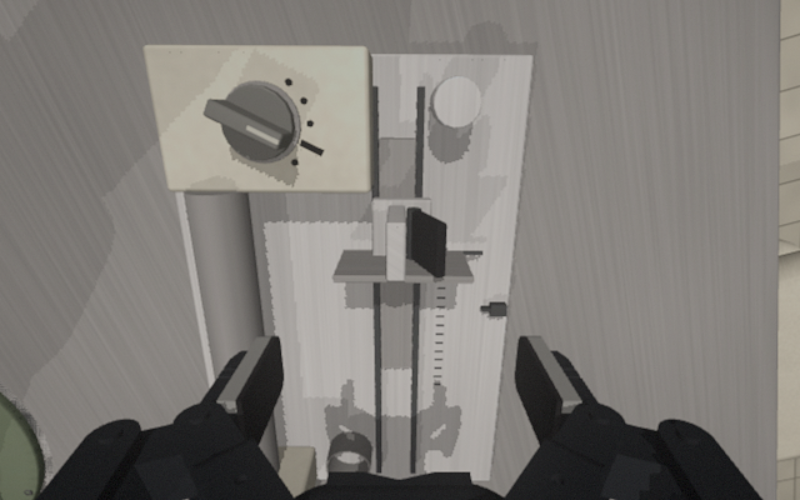

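A clear view: pointer tip at (482,253), clip tip at (482,309), plate top edge at row 278, fin top at (396,245), open black lever at (428,240), and the selector still on the line. These are in display pixels, which are 1.25 times the raw ones.

Run:
```python
from h import *
f,s=pickle.load(open("w3.pkl","rb"));g=cv2.cvtColor(f["frame"],6)
np.set_printoptions(linewidth=250)
print("ptr");print(g[197:208,374:392]);print("clip");print(g[239:256,380:410:1])
d=pickle.load(open("f0.pkl","rb"));S=d["scene"]
gs=cv2.cvtColor(S["frame"],6);print("scene clip");print(gs[252:268,324:342]);print("ptr");print(gs[232:248,344:362])
```

```text
ptr
[[173 173 176 176 173 175 177 177 175 175 178 177 176 178 178 176 175 172]
 [174 175 177 175 175 175 178 177 174 177 178 177 177 179 177 176 174 173]
 [178 179 178 179 178 179 181 180 179 181 181 179 179 180 178 176 174 172]
 [139 142 141 140 139 141 144 140 139 143 142 145 166 179 178 175 173 173]
 [ 75  73  73  74  71  73  75  74  73  75  75  81 155 181 178 176 172 172]
 [ 70  69  69  69  71  71  70  72  69  68  70  61 151 182 178 175 173 172]
 [ 90  89  90  91  87  80  87  88  89  91  89  84 154 180 178 176 173 173]
 [162 142 124 126 123 120 150 162 141 124 147 158 171 180 176 174 173 172]
 [159 146 135 135 135 136 151 156 143 131 164 181 179 177 176 174 171 172]
 [133 132 132 134 132 132 132 129 151 164 173 178 179 178 176 175 173 174]
 [134 133 133 131 129 152 165 144 161 180 178 178 176 178 176 174 172 171]]
clip
[[177 178 176 176 179 178 173 165 165 171 169 166 167 168 167 167 168 166 166 166 167 167 168 166 168 167 148 131 134 139]
 [178 177 176 177 179 180 169 160 160 164 168 169 171 172 171 173 170 169 169 170 171 172 170 169 172 167 144 125 130 136]
 [178 177 176 176 1
[... 3543 characters left out ...]
164 163 163 161 160 157]
 [109 105  99 131 166 168 169 149  83  39 121 167 166 161 159 157 158 157]
 [106 105 103  97 129 164 166 172 154  56  50 132 163 161 158 156 157 156]
 [104 102 101 101  94 163 168 165 173  88  38  68 141 160 159 157 157 158]
 [ 96 140 148 106  96 128 159 160 164 146  82  37 105 160 160 160 160 159]
 [142 167 170 146 103  90 157 162 161 168 147  61  81 156 161 159 159 159]
 [164 161 161 166 105  94 127 163 163 162 167 132 133 160 161 161 161 162]
 [158 157 159 163 145 101  94 125 160 162 162 164 164 162 162 162 162 162]
 [159 161 161 161 167 145 102  91 159 164 161 162 163 162 162 161 161 161]
 [160 161 161 160 163 168 106  91 123 160 163 162 161 162 162 161 160 159]]
```

Run:
```python
from h import *
f,s=pickle.load(open("w3.pkl","rb"));S=pickle.load(open("f0.pkl","rb"))["scene"]
print(f["mtx"][0,0])
for n,a,b in(("ptr",(385.5,201.9),(355.8,243.0)),("clip",(384.6,247),(330.5,255.5))):
    X=tri([ray(f,a,s),ray(S,b)]);print(n,w2m(X),X[2])
    for z in(.018,.022):print("  w3",z,w2m(onz(f,a,z,s)),"scene",w2m(onz(S,b,z)))
# fin top, plate top edge, lever from w3 (raw px)
for n,p,z in(("fin L",(309.5,200),.1),("fin R",(324.5,200),.1),("plate top -y edge",(322,225),.088),("fin +y end top",(317,164.5),.1),("paddle tip",(330,187),.095)):print(n,w2m(onz(f,p,z,s)))
T=pickle.load(open("w1.pkl","rb"));
```

```text
331.0288108443194
ptr [0.14921422 0.06241383] 0.022861951378948107
  w3 0.018 [0.14942758 0.05966622] scene [0.14654969 0.06553482]
  w3 0.022 [0.14859237 0.06105191] scene [0.1495373  0.06372857]
clip [0.1532054  0.00354839] 0.018982837960379407
  w3 0.018 [0.15244367 0.00172188] scene [0.15379397 0.0049283 ]
  w3 0.022 [0.15157511 0.00374815] scene [0.15674088 0.00346249]
fin L [0.06436211 0.08945024]
fin R [0.07776081 0.08953256]
plate top -y edge [0.07578564 0.06015238]
fin +y end top [0.07098545 0.12178308]
paddle tip [0.08263958 0.10017249]
```

Run:
```python
from h import *
from workcell import bot
s=bot.observe();print(go(m2w((.0765,.087),.078),yaw+np.pi/2,s))
S=pickle.load(open("f0.pkl","rb"))["scene"];print("cam",-S["R"].T@S["t"],w2m(-S["R"].T@S["t"]))
```

```text
(array([-1.25,  0.25, 17.86]), array([-0.3,  0.2,  0.2]))
cam [ 1.09147464 -0.3974163   0.73009488] [ 0.6784138  -0.25601971]
```

Emit:
{"op": "servo_tool", "data": {
  "plan": [
    [8.54,-1.25,0.2,4,-0.3,0.2,0.2],
    [8.54,-1.25,0.2,8,-0.3,0.2,0.2],
    [8.54,-1.25,0.2,11,-0.3,0.2,0.2],
    [8.54,-1.25,0.2,13,-0.3,0.2,0.2],
    [8.54,-1.25,0.2,15,-0.3,0.2,0.2],
    [8.54,-1.25,0.2,16.5,-0.3,0.2,0.2],
    [8.54,-1.25,0.2,17.8,-0.3,0.2,0.2],
    [8.54,-1.25,0.2,17.8,-0.3,0.2,0.2]
  ]
}}

```text
clock: 7.5
position: [0.612, 0.1036, 0.0775]
tool_rot: [-3.141, 0.0, 1.279]
force: [-0.7, -0.5, -0.2]
grip_width: 0.0853
finger_force: 0.0
```

Run:
```python
from h import *
from workcell import bot
s=bot.observe();print(s["position"],w2m(s["position"]),s["force"],s["tool_rot"],go(m2w((.0765,.021),.078),yaw+np.pi/2,s))
```

```text
[0.6120022  0.10361826 0.07753288] [0.07558745 0.08680654] [-0.7028241  -0.52676059 -0.24706335] [-3.14070670e+00  7.09376082e-05  1.27864129e+00] (array([-6.58,  0.1 , -0.05]), array([-0.1,  0. , -0.1]))
```

Emit:
{"op": "servo_tool", "data": {
  "plan": [
    [8.54,-0.5,0.1,0,0,0,0],
    [8.54,-1.0,0.1,0,0,0,0],
    [8.54,-1.6,0.1,0,0,0,0],
    [8.54,-2.4,0.1,0,0,0,0],
    [8.54,-3.2,0.1,0,0,0,0],
    [8.54,-4.0,0.1,0,0,0,0],
    [8.54,-4.8,0.1,0,0,0,0],
    [8.54,-5.6,0.1,0,0,0,0],
    [8.54,-6.2,0.1,0,0,0,0],
    [8.54,-6.6,0.1,0,0,0,0]
  ]
}}

```text
clock: 8.5
position: [0.5945, 0.0397, 0.079]
tool_rot: [3.141, -0.001, 1.278]
force: [2.0, 3.6, 2.2]
grip_width: 0.0855
finger_force: 2.1
```

Emit:
{"op": "servo_tool", "data": {
  "plan": [
    [8.54,0,0,0,0,0,0],
    [8.54,0,0,0,0,0,0]
  ]
}}

```text
clock: 8.7
position: [0.5947, 0.0404, 0.0789]
tool_rot: [3.141, -0.001, 1.278]
force: [2.1, 2.8, 0.9]
grip_width: 0.085
finger_force: 1.6
```

Run:
```python
from h import *
from workcell import bot
s=bot.observe();D={n:bot.grab_frame(n) for n in("scene","top","wrist")};pickle.dump((D,s),open("p1.pkl","wb"))
print(s["clock"],w2m(s["position"]),s["position"][2],M.T@s["force"][:2],s["tool_rot"])
S=D["scene"];a=cv2.resize(S["frame"][190:280,270:390],None,fx=4,fy=4,interpolation=0)
b=cv2.resize(D["wrist"]["frame"],(320,200));T=cv2.resize(D["top"]["frame"][140:215,290:400],None,fx=4,fy=4,interpolation=0)
im=np.zeros((600,800,3),"u1");im[:360,:480]=a;im[:200,480:]=b;im[300:600,360:800]=np.where(True,T,0);cv2.imwrite("pics/p1.png",im)
```

```text
8.7 [0.07707523 0.0212567 ] 0.07892103643635434 [1.20030512 3.25113935] [ 3.14059216e+00 -9.51445047e-04  1.27814931e+00]
```

View pics/p1.png

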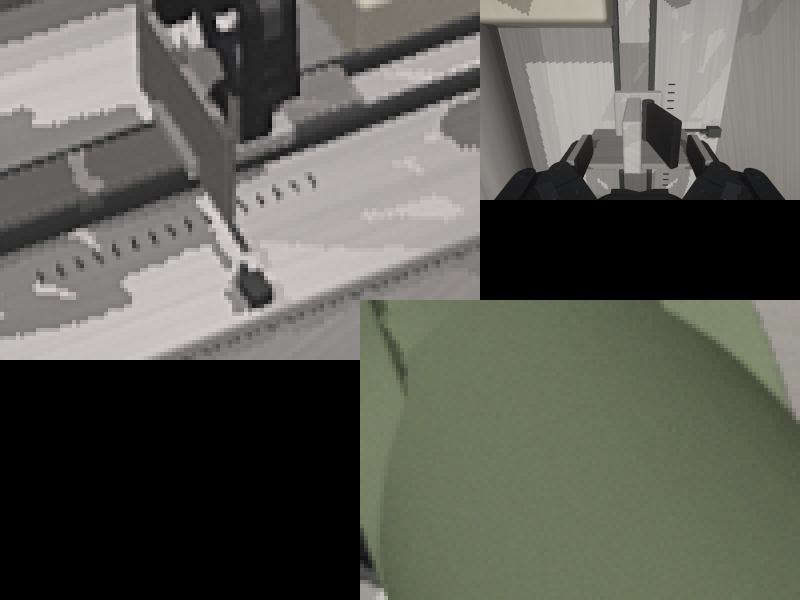

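The pointer in the scene (left panel, tip about (248,258)) is almost level with the clip tip at (243,266). The wrist view shows both near raw (440,260). I'll zoom in there; the top view is blocked by the arm.

Run:
```python
from h import *
D,s=pickle.load(open("p1.pkl","rb"))
a=cv2.resize(D["wrist"]["frame"][230:290,395:495],None,fx=8,fy=8,interpolation=0)[:,:]
b=cv2.resize(D["scene"]["frame"][235:270,315:345],None,fx=3.4*2,fy=3.4,interpolation=0)
cv2.imwrite("pics/p1w.png",a)
np.set_printoptions(linewidth=250)
print(cv2.cvtColor(D["wrist"]["frame"],6)[252:274,432:468])
print(cv2.cvtColor(D["scene"]["frame"],6)[244:268,322:342])
```

```text
[[184 182 181 182 183 182 183 184 183 179 170 167 166 166 165 170 170 172 175 177 139  68  66  67  70  69  67  68  68  68  66  67  68  67  68  66]
 [183 181 181 181 182 183 185 185 183 180 171 167 165 164 164 169 171 174 174 167 120  42  53  57  56  57  55  57  58  59  58  59  57  53  55  57]
 [183 182 181 183 183 183 183 184 184 184 174 166 165 166 166 169 173 173 176 161 106  42  49  57  58  60  61  58  62  58  61  59  57  59  57  59]
 [183 182 182 183 183 184 185 185 185 184 175 166 167 165 166 170 173 175 177 163 109  38  44  54  57  60  59  60  62  60  59  61  59  61  60  58]
 [187 187 185 187 188 188 188 189 187 188 178 171 171 170 172 175 176 178 182 153  82  41  44  52  53  58  62  60  62  60  58  58  60  59  58  63]
 [141 140 140 140 143 143 147 147 142 141 133 127 127 127 128 130 133 133 137 103  51  41  44  46  51  57  56  58  61  60  61  59  62  61  62  61]
 [ 52  51  52  52  53  54  61  57  51  53  52  55  53  50  52  56  53  54  49  48  44  43  47  47  47  51  63  69  72  69  72  73  70  71  71  72]
 [ 64  61  64  63  62  64  62  53  55  58  59  62  58  61  58  61  59  
[... 3427 characters left out ...]
66  65  55 161 207 205 198 198 195]
 [196 197 197 196 197 168 137  90  56  70  69  70  68  63  86 158 189 186 195 196]
 [196 193 191 193 198 183 143  93  47  65  70  70  70  68  61  79 176 179 182 195]
 [190 192 193 200 168 172 144 126  54  46  70  73  70  70  69  51 158 180 175 196]
 [195 198 200 206 135 126 134 145  83  41  56  72  73  63  56  40 140 179 177 196]
 [199 199 198 203 179 134 133 139 125  80  46  55  59  49  39  26 139 179 178 188]
 [197 198 198 199 204 181 137 133 140 129  55  39  40  38  33  69 166 185 183 181]
 [197 198 195 196 198 206 141 130 137 141  76  31  50  68 147 163 188 188 180 168]
 [195 196 195 196 199 205 137 124 127 177 121 163 175 161 192 190 175 159 147 137]]
```

View pics/p1w.png

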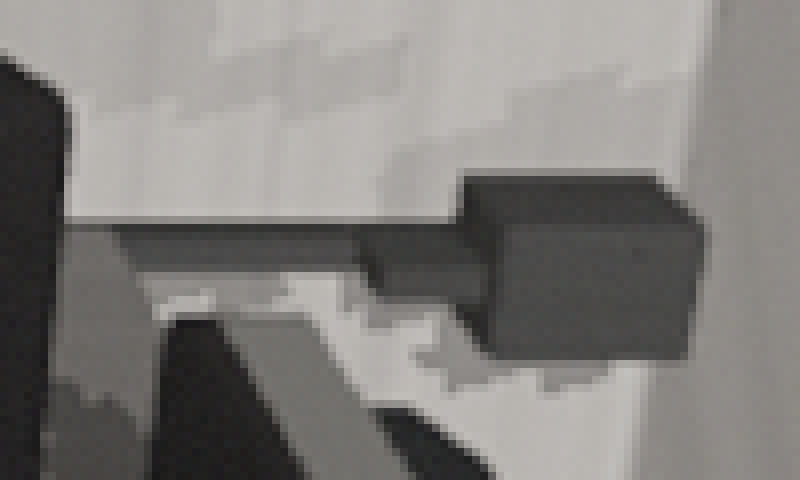

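The pointer (crop rows 224–268) ends just short of the clip tip (its top at rows 265–300). The pointer still has a few mm to go, and the lever is open. I'll quantify with both views.

Run:
```python
from h import *
D,s=pickle.load(open("p1.pkl","rb"));W=D["wrist"];S=D["scene"]
for n,p in(("body back",(465,258)),("body front",(465,274.8)),("tip back",(445,262.8)),("tip front",(445,267.4)),("ptr back",(436,258.6)),("ptr front",(436,263.3))):
    print(n,[w2m(onz(W,p,z,s)).round(4)[1] for z in(.018,.020,.022,.024)])
print("tri ptr",*[(w2m(X),X[2]) for X in[tri([ray(W,(439.5,261),s),ray(S,(330.9,252.3))])]])
print("tri tip",*[(w2m(X),X[2]) for X in[tri([ray(W,(441.5,265),s),ray(S,(330.4,255.6))])]])
```

```text
body back [np.float64(0.0051), np.float64(0.0062), np.float64(0.0073), np.float64(0.0084)]
body front [np.float64(-0.0069), np.float64(-0.0057), np.float64(-0.0045), np.float64(-0.0033)]
tip back [np.float64(0.0018), np.float64(0.0029), np.float64(0.004), np.float64(0.0051)]
tip front [np.float64(-0.0015), np.float64(-0.0004), np.float64(0.0008), np.float64(0.002)]
ptr back [np.float64(0.0047), np.float64(0.0058), np.float64(0.0069), np.float64(0.008)]
ptr front [np.float64(0.0014), np.float64(0.0025), np.float64(0.0037), np.float64(0.0048)]
tri ptr (array([0.15006003, 0.00669258]), np.float64(0.023244707329449908))
tri tip (array([0.15370679, 0.00273717]), np.float64(0.01960228708784308))
```

Run:
```python
from h import *
np.set_printoptions(linewidth=250)
D,s=pickle.load(open("p1.pkl","rb"));W=D["wrist"]
f,s3=pickle.load(open("w3.pkl","rb"))
g=cv2.cvtColor(f["frame"],6);print(g[214:230,[275,285,295,302]].T)
g=cv2.cvtColor(W["frame"],6);print(g[250:345,[240,255,265]].T)
for r in(219,220,221,222,223,224,225,226):print(r,w2m(onz(f,(290,r),.088,s3))[1].round(4),end=" ")
print()
for r in range(310,345,3):print(r,w2m(onz(W,(255,r),.088,s))[1].round(4),end=" ")
```

```text
[[104 105 103 102 101  99 128 141 138 136 134 135 166 180 180 167]
 [105 105 101 102 101 100 128 139 140 138 136 125 127 136 135 136]
 [105 103 103 101 104  97 126 140 138 138 135 122 126 132 133 132]
 [106 104 104 103 102  96 125 138 140 136 138 116  74  57  58  59]]
[[182 181 181 181 181 180 183 167 127 106 108 109 111 109 107 107 106 107 108 107 108 111 108 105 104 103 107 107 109 109 108 107 104 104 103 105 105 106 105 104 105 104 103 104 104 105 106 105 103 104 106 105 105 106 105 106 107 105 104 106 105
  104 104 103 101 102 100 102 104 102 104 103 102 101 103 103 105 123 137 143 144 145 144 141 139 139 137 137 129 132 137 139 138 138 137]
 [182 182 181 182 182 182 184 168 129 105 107 108 109 109 106 106 107 106 106 106 109 111 107 105 104 105 106 107 108 108 107 107 105 105 105 105 106 106 105 105 103 103 103 103 105 107 106 104 105 104 104 105 105 106 107 107 108 105 105 107 107
  105 103 104 103 102 101 101 102 105 105 102 102 101 103 103 105 121 138 143 144 144 144 144 140 139 138 136 126 130 136 134 135 136 136]
 [181 180 180 180 180 180 180 164 124 106 107 109 110 108 105 107 107 107 106 107 107 110 109 106 105 105 106 105 108 108 106 109 106 106 104 106 104 105 104 106 104 105 105 104 104 107 106 106 103 102 106 106 106 106 106 107 107 105 109 107 107
  105 106 104 104 102 101 103 102 106 103 102 103 104 103 105 105 122 137 142 145 145 144 143 141 139 139 137 128 131 137 135 134 135 135]]
219 0.0661 220 0.0651 221 0.0641 222 0.0631 223 0.062 224 0.061 225 0.06 226 0.0589 
310 0.0193 313 0.0178 316 0.0163 319 0.0148 322 0.0133 325 0.0118 328 0.0103 331 0.0087 334 0.0072 337 0.0056 340 0.004 343 0.0024
```

Emit:
{"op": "servo_tool", "data": {
  "plan": [
    [8.54,-0.2,0,0,0,0,0],
    [8.54,-0.43,0,0,0,0,0],
    [8.54,-0.43,0,0,0,0,0],
    [8.54,-0.43,0,0,0,0,0]
  ]
}}

```text
clock: 9.25
position: [0.5933, 0.0361, 0.0789]
tool_rot: [3.141, -0.001, 1.278]
force: [2.4, 3.1, 0.2]
grip_width: 0.0852
finger_force: 1.6
```

Run:
```python
from h import *
from workcell import bot
s=bot.observe();D={n:bot.grab_frame(n) for n in("scene","wrist")};pickle.dump((D,s),open("p2.pkl","wb"))
print(s["clock"],w2m(s["position"]),s["position"][2],M.T@s["force"][:2])
a=cv2.resize(D["wrist"]["frame"][230:290,400:450+50],None,fx=4,fy=4,interpolation=2)
b=cv2.resize(D["scene"]["frame"][235:270,310:350],None,fx=10,fy=10,interpolation=2)
im=np.zeros((590,400,3),"u1");im[:240]=a;im[240:590]=b;cv2.imwrite("pics/p2.png",im)
np.set_printoptions(linewidth=250)
print(cv2.cvtColor(D["wrist"]["frame"],6)[258:290:1,[436,437,438,448,449,470,474]].T)
print(cv2.cvtColor(D["wrist"]["frame"],6)[322:345,[255]].T)
print(cv2.cvtColor(D["scene"]["frame"],6)[244:262,320:338])
```

```text
9.25 [0.07702806 0.0167303 ] 0.07893005442388565 [1.38484961 3.61293383]
[[ 51  64  75  77  73  90 165 185 182 183 183 184 185 187 179 160 142 121 108 112 112 112 111 113 110 111 113 112 112 111 113 111]
 [ 49  66  73  75  73  90 166 187 184 182 184 184 184 184 185 182 176 154 120 107 110 113 111 109 112 112 109 112 112 111 111 111]
 [102  73  71  71  68 101 168 186 183 183 183 183 182 183 182 182 184 178 165 146 119 109 110 111 111 112 110 113 111 113 110 111]
 [ 75  74  82 127 141 174 189 188 188 162 136 154 178 186 185 183 184 181 181 181 182 183 184 175 124  47  38  39  39  43  40  39]
 [ 74  72  85 129 140 173 187 187 174 148 135 133 169 183 182 182 181 181 181 181 182 182 183 187 161  91  34  39  40  41  39  39]
 [ 75  75  74  72  71  74  74  75  75  66 102 131 136 170 184 181 181 181 181 180 181 182 181 181 181 181 182 182 183 183 185 186]
 [ 76  75  75  71  73  74  73  75  72  65 135 179 189 188 188 188 186 185 185 183 181 178 177 175 171 169 163 159 156 151 149 146]]
[[102 103 101 102 105 121 138 143 144 145 142 142 139 139 136 137 126 130 135 135 134 134 135]]
[[172 107 121
[... 637 characters left out ...]
176 185 196 194 193 195]
 [200 176 130 118 193 201 202 211 132  77 167 176 173 183 182 194 197 196]
 [194 203 136 124 160 200 201 201 186 170 204 196 178 176 175 182 195 196]
 [199 205 181 134 123 156 195 197 200 188 145 164 180 181 179 188 196 196]
 [197 198 204 136 123 118 192 199 204 172  64  81 197 192 162 187 198 192]
 [193 193 197 176 129 117 193 201 210 153  57  43 158 144 104 143 192 193]
 [192 195 197 201 175 170 197 204 177 124  58  56  77  64  55  81 199 204]
 [196 195 197 198 200 200 201 207 144  99  66  66  65  67  65  55 162 207]
 [196 196 195 198 197 196 197 168 135  90  56  72  70  70  68  62  85 159]
 [197 197 196 193 191 192 199 182 145  93  46  65  70  70  70  67  61  78]]
```

View pics/p2.png

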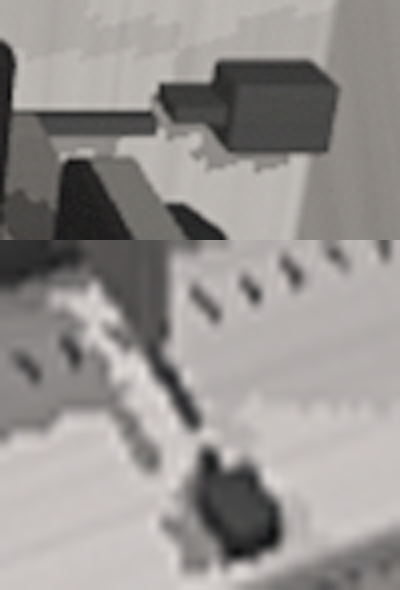

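Pointer and clip tip now line up. In the scene panel (lower), the pointer line (190,400) runs into the clip tip at (207,455). In the wrist panel, the offset (pointer row 123, tip top row 115) matches the tip lying about 3 mm lower than the pointer. The independent estimates scatter within ±0.9 mm around level, so I'll close here.

Emit:
{"op": "servo_tool", "data": {
  "plan": [
    [7,0,0,0,0,0,0],
    [6,0,0,0,0,0,0],
    [5,0,0,0,0,0,0],
    [4,0,0,0,0,0,0],
    [3,0,0,0,0,0,0],
    [2,0,0,0,0,0,0],
    [2,0,0,0,0,0,0],
    [2,0,0,0,0,0,0],
    [2,0,0,0,0,0,0],
    [2,0,0,0,0,0,0]
  ],
  "force": 50
}}

```text
clock: 10.35
position: [0.5931, 0.0366, 0.0793]
tool_rot: [3.141, -0.001, 1.278]
force: [-1.7, 4.8, 11.2]
grip_width: 0.0238
finger_force: 52.4
```

Run:
```python
from h import *
from workcell import bot
s=bot.observe();D={n:bot.grab_frame(n) for n in("scene","wrist")};pickle.dump((D,s),open("p3.pkl","wb"))
print(s["clock"],w2m(s["position"]),s["position"][2],M.T@s["force"][:2],s["force"][2],s["grip_width"])
im=np.zeros((600,800,3),"u1");im[:350,:400]=cv2.resize(D["scene"]["frame"][235:270,310:350],None,fx=10,fy=10,interpolation=2)
im[:350,400:]=cv2.resize(D["scene"]["frame"][140:290,230:401],(400,350),interpolation=2)
im[350:,:400]=cv2.resize(D["wrist"]["frame"],(400,250));im[350:590,400:800]=cv2.resize(D["wrist"]["frame"][230:290,400:500],None,fx=4,fy=4,interpolation=2)
cv2.imwrite("pics/p3.png",im)
np.set_printoptions(linewidth=250)
g=cv2.cvtColor(D["wrist"]["frame"],6);print(g[250:268:1,[436,437,438,448,449,470]].T)
print(g[322:345,[240,255]].T)
print(cv2.cvtColor(D["scene"]["frame"],6)[246:260,322:336])
```

```text
10.35 [0.07661523 0.01719416] 0.07928670195672705 [-2.9686338   4.09219142] 11.162811889759695 0.023829284245733637
[[175 174 174 174 174 178 165 113  53  65  75  73  70 110 164 178 177 176]
 [175 176 176 177 177 179 167 112  50  69  72  74  67 109 165 179 177 177]
 [178 179 180 182 170 159 153 116  62  62  72  68  66 107 164 179 176 177]
 [152 104  53  57  59  57  60  69  71  70  67 116 136 130 164 181 181 168]
 [155 105  54  57  58  58  59  68  71  69  68 119 136 153 174 180 181 156]
 [ 56  65  73  73  75  70  72  70  71  72  71  71  69  71  71  72  72  69]]
[[34 34 33 36 34 31 33 37 30 32 34 36 31 35 35 37 33 23 23 26 32 31 30]
 [38 33 31 34 34 35 33 34 30 35 30 32 35 34 32 28 26 25 28 32 33 30 31]]
[[172 211 128  52  54 195 185 178 176 177 178 179 178 178]
 [204 207 179 102  51 160 183 180 179 178 178 178 178 175]
 [204 201 207 185  72  76 171 182 179 178 176 175 173 171]
 [163 199 205 214 111  49 142 195 179 173 173 171 172 172]
 [124 157 198 207 182  72  85 157 176 173 172 174 174 189]
 [127 168 197 199 207 108  43  73 188 182 178 176 187 197]
 [123 159 196 197 200 178 101  38 171 193 178 173 182 193]
 [131 121 156 196 200 208 179  90 174 187 175 172 171 194]
 [136 126 123 197 201 198 202 171 202 195 179 176 174 183]
 [180 132 123 157 195 196 198 187 144 163 179 180 178 187]
 [201 177 130 116 191 198 203 172  65  82 196 191 170 187]
 [194 201 134 116 192 201 209 154  57  42 158 143 114 143]
 [196 200 173 167 196 203 176 123  59  55  77  64  55  80]
 [195 197 199 200 202 207 143  98  66  67  66  67  66  54]]
```

View pics/p3.png

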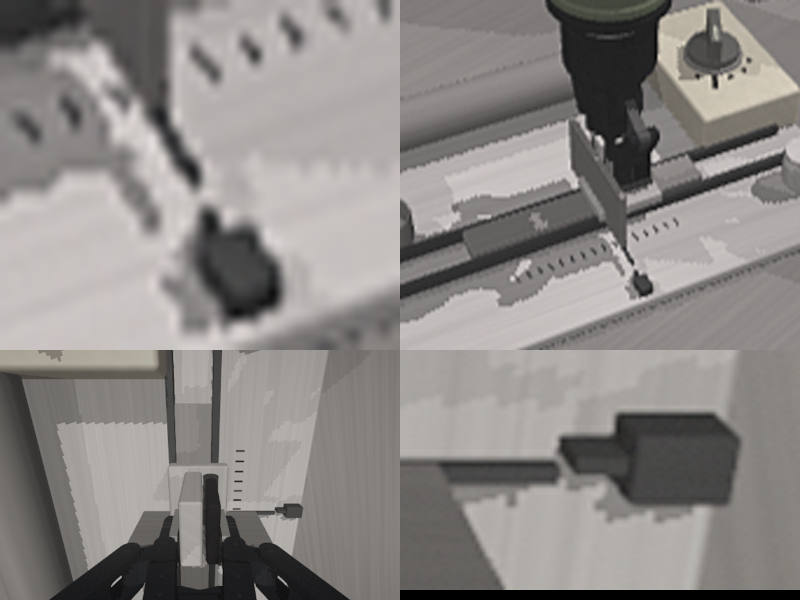

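The lever stands upright against the fin (lower left panel, (210,515)) and the grip width of 23.8 mm matches the closed pack. The pointer is still level with the clip in both views, and the selector is on the long line. Handing in.

```bash
python3 -c "
from workcell import bot
print(bot.job_done())"
```

```text
the job is handed in; nothing more can be done
None
```

I handed the job in at about 10.5 s, with no verdict returned. The selector is on the long line, the leg is held level with the clip (to about 1 mm by my measurements), and the lever is clamped shut on the fin at about 50 N. I went nowhere near the ring or tin, but did not re-measure them at the end.

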